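# Start the bench centrifuge

### The job

The bench centrifuge is loaded and its lid stands open. Swing the lid gently down with the fingertips until it is fully shut, and only then press the start key (the long bar key between the two small round keys on the sloping front panel) until it goes down, and let it come back up. Do not press the two round keys or let the lid slam, do not lift or shift the centrifuge, leave the things around it where they are, and finish with the hand clear.

Things in the scene. Friction and masses are not known exactly. Their poses are not given: they have to be found in the camera images.
- centrifuge: White bench microcentrifuge, 200 (x) x 176 (y) x 122 mm tall with lid shut, 3.5 kg, loose on rubber feet. Origin: centre of its underside. Its x points to its rear (hinge side), so the control panel faces the robot; y to its left as the robot sees it; z up. The panel is the sloping front face, 60 mm deep, centred 72 mm before the origin at 88 mm height, leaning 0.21 rad towards the robot.
- lid (a joint): Lid angle in rad: 0 = fully shut and lying level, grows as the free front edge swings up and back; it starts between 0.85 and 1.25. The hinge is stiff: the lid stays at whatever angle it is left, and takes 1 to 3 N at its front edge to move. Push on its outer (rear, upper) face to shut it; the stop at 0 is hard.
- lid_hinge (a point): Middle of the lid's hinge axis, which runs along the centrifuge's y, 96 mm behind its origin and 115 mm up. The lid is a flat grey plate, 171 mm wide, 153 mm long from the axis to the end of its lip, 10 to 13 mm thick, with a round clear window 100 mm across in its middle that stands out up to 6 mm.
- lid_front (a point): Point on the lid's outer (upper) face at the middle of its front rail, 140 mm from the hinge axis and 13 mm short of the end of the finger lip; with the lid shut it is 122 mm above the table. Its z axis is the lid's outward normal, its x axis points along the lid towards the hinge.
- key_start (a joint): Travel of the start key in m: 0 = up, 0.004 = fully down; a spring returns it. It starts to move at about 1 N and is fully down at about 3.5 N.
- key_start_top (a point): Middle of the top of the start key: bar 42 mm (along the centrifuge's y) x 18 mm, standing 7.5 mm out of the panel, moves in along the panel's normal (12 degrees off vertical). Its z axis is the panel's outward normal.
- key_left (a joint): Travel of the left round key in m, as for the start key; leave it up.
- key_right (a joint): Travel of the right round key in m, as for the start key; leave it up.
- key_left_top (a point): Middle of the top of the left round key, 17 mm across, 55 mm to the left of the start key. Not to be pressed.
- key_right_top (a point): Middle of the top of the right round key, 17 mm across, 55 mm to the right of the start key. Not to be pressed.
- tube_vial: Glass vial with a thin straw through its black cap, 25 mm across, 76 mm tall, standing left of the centrifuge. Origin under its centre. Leave it alone.
- flip_vial: Small glass vial with white flip cap, 31 mm across, 52 mm tall, standing left of the centrifuge. Origin under its centre. Leave it alone.
- white_jar: White plastic jar, 34 mm across, 50 mm tall, standing right of the centrifuge. Origin under its centre. Leave it alone.
- white_jar_2: Second white jar of the same kind, behind the first. Origin under its centre. Leave it alone.
- spot_plate: Round white porcelain spot plate, 70 mm across, 9 mm thick, lying right of the centrifuge towards the robot. Origin under its centre. Leave it alone.
- sample_tray: Small open cardboard tray, 62 x 62 x 20 mm, farther right. Origin under its centre. Leave it alone.
- tweezers: Steel forceps 136 mm long lying on the table on the left. Origin under its centre. Leave it alone.
- stone: Dark stone about 34 x 32 x 28 mm on the table on the right. Origin under its centre. Leave it alone.

How it is judged:
By the outcome, as a careful person would: the job done as asked, in the order asked, and still so for the second after the job is handed in, with the robot touching nothing.
It also fails if it takes over 45 s, if anything falls off the work surface, if the arm or the gripper's body presses on something with over 40 N, if the wrist force passes 120 N, or if a joint passes its speed limit or range.

### The arm

A 7-joint arm with a two-finger parallel gripper is mounted at the origin on a cart in front of the work surface, level with it; the furniture and walls round the work are solid. World frame = base frame: x ahead of the robot, y to its left, z up, the work surface at z = 0. Lengths are in m, angles in rad, forces in N, time in s.
With the tool pointing down it reaches from about 0.4 to 0.9 m from the base axis. Payload 5.5 kg.
Tool frame: the origin (TCP) lies at the very end of the fingers, on their centre line; the grasp point (between the pads) lies 19 mm behind it; z points along the fingers, y is the line along which they close (so a half turn about z gives the same grasp; the last joint's range is limited). The gripper opens to 85 mm and grips with 20 to 120 N. Pads are 22 mm wide; open, the fingers measure 114 mm over their backs; the gripper's body (76 mm by 85 mm) begins 54 mm behind the grasp point. The pads swing forward as they close: fully open they stand 13 mm farther back than shut.
Start: joints at [1.539, 0.501, -0.427, 1.55, 0.221, 1.138, -0.21], TCP at [0.189, -0.622, 0.231] pointing down, gripper open.
Joint ranges: [-2.88, 2.88], [-0.31, 2.03], [-1.54, 1.56], [0.2, 2.42], [-1.41, 4.55], [0.19, 2.02], [-2.57, 2.57]. Speed limits (rad/s): [2.57, 2.57, 3.14, 3.14, 3.14, 3.14, 3.14].

### API

Orientations are given as a rotation vector (axis times angle).
In Python, from plant import robot gives the robot as it stands.
- The arm moves only by the tool drive_effector, called after "Call:" as name(argument=value, ...) on one line, values as JSON. Schema: {"type":"object","properties":{"deltas":{"type":"array","items":{"type":"array","items":{"type":"array","items":{"type":"number"},"minItems":7,"maxItems":7},"minItems":1,"maxItems":12},"minItems":1,"maxItems":1},"grip_force":{"type":"number"},"only":{"type":"string"},"quiet":{"type":"boolean"},"lines":{"type":"string"}},"required":["deltas"],"additionalProperties":false}. deltas is a list that holds a single list of rows (three levels of brackets), with 1 to 12 rows, each of 7 numbers: dx, dy, dz in fractions of the full range, 1 being 1 m, then a rotation vector rx, ry, rz in normalised numbers (1 is 2 pi rad), then the opening from 0.0 (shut) to 1.0 (fully open); each row is the pose to reach, as a shift and turn from the pose commanded when the call began, along the tool's axes at that moment; what a row does not reach only later rows make up. A row lasts 1/10 s, in which the tool goes at most 0.05 m and 0.15 rad, less where a joint would pass 70% of its speed; a pose out of reach is approached as far as the arm can. The fingers move at their own pace and stop on an object; grip_force is the grip in N (left out, the last holds). Time passes only in rows, so rows that do not move let the fingers close. The tool returns the time, the measured TCP pose, the force, the opening and the grip force at its end. only (a regular expression) keeps the lines of the reply that match it, lines (a string "A,B") keeps lines A to B, and quiet returns only ok. A shift or turn number past 1, either way, is cut back to 1. Input that does not fit is refused with a message, and nothing moves.
- robot.get_obs(): the state, without advancing time (a new reading comes with each control period).
- robot.grab_frame(name): name is "scene" or "top"; returns the picture (384x512x3 uint8, red, green, blue); there is no depth.
- robot.camera_model(name): a dict with "intrinsics" (3x3 intrinsics, pixels), "rvec" (rotation vector, rad) and "tvec" (3), from world to camera coordinates, as OpenCV has them. Camera axes: x right, y down, z forward; pixel columns grow to the right and rows downward; lengths in m; the calibration is good to about 2 mm. A picture is of the moment at which its call begins. camera_model takes no time and is no camera call.
- robot.close_job(): hands the job in; it is judged then, once.
The state is a dict: "clock": time; "q": joint angles; "joint_velocities": joint speeds; "tau": joint torques, N m; "ee_pos": TCP position; "tcp_rot": TCP orientation; "force": force on the tool from outside, world axes, zero at the start; "wrist_torque": the same for the moment, N m; "finger_gap": opening from 0.0 (shut) to 1.0 (fully open); "grasp_force": force on a finger pad.
Only numpy, scipy, OpenCV 4.12 (cv2) and the standard library are available. Lean on these libraries where they do the work, as an engineer would, in place of code of your own. Each camera call takes 0.05 s, during which the arm holds its last target. There are 200 camera calls.

## Working session

There is one attempt and no reset: what is moved stays moved. The work goes in short steps, Python scripts to look and compute and a tool call to move; the robot and the scene stay as the last step left them, time stands still between calls to the robot, and variables do not carry over. Pictures are saved under pics/ and viewed, at most 10 in all, crops included, and the job is handed in when it is done.

```bash
ls; mkdir -p pics; python3 - <<'E'
from plant import robot
import cv2
for n in("scene","top"):
    im=robot.grab_frame(n); cv2.imwrite(f"pics/{n}0.png",cv2.cvtColor(im,cv2.COLOR_RGB2BGR))
    c=robot.camera_model(n); print(n,c)
o=robot.get_obs(); print(o)
E
```

```text
pics
plant.py
scene {'intrinsics': array([[367.54649826,   0.        , 255.69164213],
       [  0.        , 367.54649826, 194.3550551 ],
       [  0.        ,   0.        ,   1.        ]]), 'rvec': array([ 0.66502655, -2.4193957 ,  1.42470708]), 'tvec': array([0.45589819, 0.20788249, 1.02936111])}
top {'intrinsics': array([[414.95176723,   0.        , 255.91663084],
       [  0.        , 414.95176723, 188.16710005],
       [  0.        ,   0.        ,   1.        ]]), 'rvec': array([ 2.08073731, -2.13016509,  0.22868365]), 'tvec': array([0.04537979, 0.55188412, 1.07084489])}
{'clock': 0.1, 'q': array([ 1.5392037 ,  0.50178739, -0.42678519,  1.55135555,  0.22082359,
        1.13830056, -0.21027789]), 'joint_velocities': array([-1.37705961e-04, -2.08770280e-03, -7.02608788e-04, -4.66765819e-03,
        3.52971636e-04, -1.27355847e-05,  8.62667575e-04]), 'tau': array([-1.02964634e-02, -5.70816815e+01, -5.83843455e+00, -2.81751466e+01,
        1.04766403e-02,  5.59706386e-03, -3.04029800e-05]), 'ee_pos': array([ 0.18861125, -0.62137213,  0.23033602]), 'tcp_rot': array([-3.10575289e+00, -4.61220412e-01,  3.55688603e-04]), 'force': array([ 0.41279627, -0.30080194,  0.07430118]), 'wrist_torque': array([0.01549248, 0.01239786, 0.01802917]), 'grasp_force': 0.0, 'finger_gap': 1.0022233768093187}
```

View pics/scene0.png

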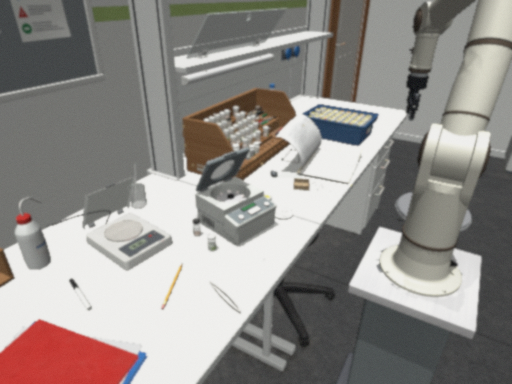

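View pics/top0.png

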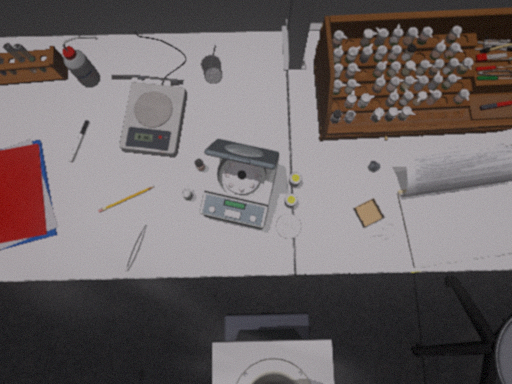

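The scene view shows the centrifuge at about (235,205) with the lid up. In the top view its panel is at about (235,208) and the lid edge at about (242,153). I'll enlarge both.

```bash
python3 - <<'E'
import cv2,numpy as np
a=cv2.imread("pics/scene0.png")[140:250,180:310]; b=cv2.imread("pics/top0.png")[130:240,180:310]
f=lambda i:cv2.resize(i,None,fx=6,fy=5.4,interpolation=cv2.INTER_CUBIC)
a=cv2.resize(a,(780,594) if 0 else (702,594),interpolation=cv2.INTER_CUBIC);b=cv2.resize(b,(702,594),interpolation=cv2.INTER_CUBIC)
for im,x0,y0 in((a,180,140),(b,180,130)):
    for k in range(0,130,10): cv2.putText(im,str(x0+k),(int(k*5.4),10),0,.35,(0,0,255)); cv2.line(im,(int(k*5.4),12),(int(k*5.4),18),(0,0,255))
    for k in range(0,110,10): cv2.putText(im,str(y0+k),(0,int(k*5.4)+4),0,.35,(0,0,255))
cv2.imwrite("pics/sc.png",a);cv2.imwrite("pics/tc.png",b)
E
```

```text
(no output)
```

View pics/sc.png

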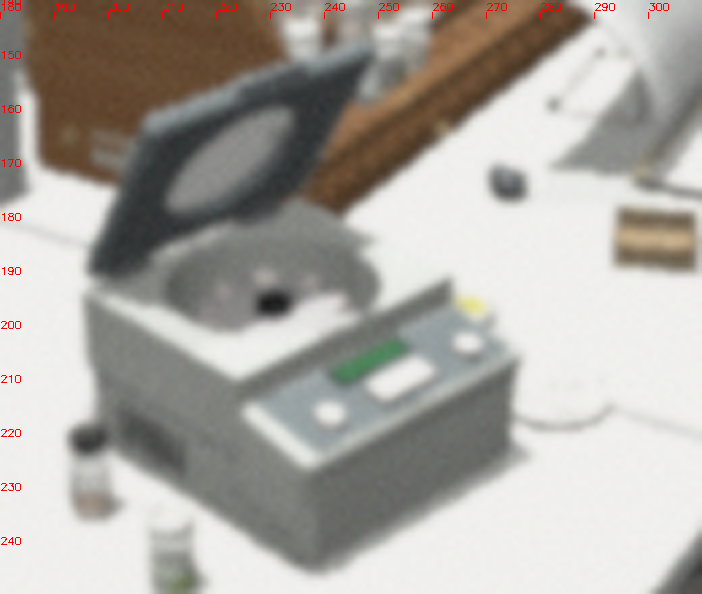

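View pics/tc.png

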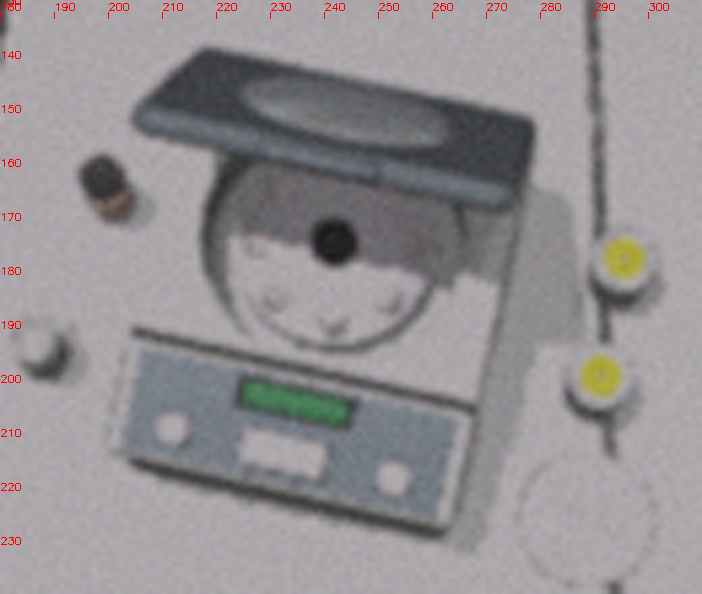

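The keys in the top view are left (212.0,209.3), start (232.4,214.3) and right (252.8,218.7). In the scene view they are (241.1,216.3), (254.1,210.2) and (266.7,203.5). The lid's lip ends are at about (206,152) and (274,167) in top, and (208,162) and (248.5,149) in scene.

```bash
cat > h.py <<'E'
import numpy as np,cv2
from scipy.spatial.transform import Rotation as R
from plant import robot
def ray(n,p):
    c=robot.camera_model(n);M=R.from_rotvec(c["rvec"]).as_matrix()
    d=M.T@np.linalg.inv(c["intrinsics"])@np.r_[p,1];return -M.T@c["tvec"],d/np.linalg.norm(d)
def tri(ps,pt):
    o,d=ray("scene",ps);p,e=ray("top",pt)
    s,t=np.linalg.lstsq(np.c_[d,-e],p-o,rcond=None)[0];a,b=o+s*d,p+t*e
    return (a+b)/2,np.linalg.norm(a-b)
def plane(n,p,z):
    o,d=ray(n,p);return o+d*(z-o[2])/d[2]
def proj(n,P):
    c=robot.camera_model(n);return cv2.projectPoints(np.array(P,float).reshape(-1,1,3),c["rvec"],c["tvec"],c["intrinsics"],None)[0].reshape(-1,2)
E
python3 - <<'E'
from h import *
np.set_printoptions(precision=4,suppress=True)
print("cams",ray("scene",(0,0))[0],ray("top",(0,0))[0])
K={}
for n,s,t in(("L",(241.1,216.3),(212.0,209.3)),("S",(254.1,210.2),(232.4,214.3)),("R",(266.7,203.5),(252.8,218.7)),("lipL",(208,162),(206,152)),("lipR",(248.5,149),(274,167))):
    print(n,*tri(s,t),plane("top",t,.095),plane("scene",s,.095))
    K[n]=tri(s,t)[0]
d=K["L"][:2]-K["R"][:2];print(np.linalg.norm(d));yaw=np.arctan2(d[1],d[0])-np.pi/2
print("yaw",yaw)
# base corners check
for n,p in (("scene",(180+318/5.4,140+572/5.4)),("scene",(180+512/5.4,140+455/5.4))): print(plane(n,p,0))
E
```

```text
cams [-0.0028  0.9223  0.6783] [0.3082 0.0335 1.165 ]
L [0.4922 0.149  0.0909] 0.00027629602156834107 [0.4914 0.1485 0.095 ] [0.4889 0.1544 0.095 ]
S [0.4784 0.0959 0.0885] 0.0010438393299830803 [0.4769 0.0953 0.095 ] [0.4736 0.1051 0.095 ]
R [0.4647 0.0424 0.0896] 0.00029383647748481813 [0.4641 0.0424 0.095 ] [0.4603 0.0504 0.095 ]
lipL [0.6037 0.1476 0.239 ] 0.00267843659653778 [0.6482 0.1646 0.095 ] [ 0.8046 -0.1064  0.095 ]
lipR [ 0.564  -0.0105  0.2336] 0.00029885048642073255 [ 0.6019 -0.0172  0.095 ] [ 0.7408 -0.3013  0.095 ]
0.11004046071505949
yaw -0.25208697314682493
[0.4859 0.1729 0.    ]
[0.4477 0.0125 0.    ]
```

```bash
cat >> h.py <<'E'
YAW=-.252; S=np.array([.4784,.0958,.0915]); U=np.array([np.cos(YAW),np.sin(YAW),0]);V=np.array([-U[1],U[0],0])
O=S+.0835*U; O[2]=0
def w(x,y,z): return O+x*U+y*V+np.array([0,0,z])
def loc(P): d=np.asarray(P)-O; return np.array([d@U,d@V,d[2]])
def lidpt(r,th,h=.007): return (.096-r*np.cos(th)+h*np.sin(th), .115+r*np.sin(th)+h*np.cos(th))
ZT=np.sin(.21)*U-np.array([0,0,np.cos(.21)])
def Rt(s):  y=s*V; return R.from_matrix(np.c_[np.cross(y,ZT),y,ZT])
def delta(P,s=None):
    o=robot.get_obs();T=R.from_rotvec(o["tcp_rot"])
    r=np.zeros(3) if s is None else (T.inv()*Rt(s)).as_rotvec()
    return T.inv().apply(P-o["ee_pos"]),r
E
python3 - <<'E'
from h import *
np.set_printoptions(precision=4,suppress=True)
for p in((218.3,138.7),(278.1,152.2)): print("hinge edge loc",loc(plane("top",p,.118)))
for th in(.9,1.0,1.1,1.2):
    x,z=lidpt(.153,th,0.002); print(th,proj("scene",[w(x,.085,z),w(x,-.085,z)]).round(1).tolist(),proj("top",[w(x,.085,z),w(x,-.085,z)]).round(1).tolist())
for s in(1,-1): print(s,delta(w(.075,0,.34),s))
o=robot.get_obs()
E
```

```text
hinge edge loc [0.1004 0.0819 0.118 ]
hinge edge loc [ 0.0997 -0.0809  0.118 ]
0.9 [[212.5, 165.7], [254.5, 150.0]] [[202.0, 160.5], [273.2, 176.5]]
1.0 [[209.5, 161.6], [251.7, 146.4]] [[202.8, 154.4], [274.6, 170.4]]
1.1 [[206.5, 157.9], [248.8, 143.0]] [[203.9, 148.0], [276.0, 164.1]]
1.2 [[203.3, 154.6], [245.7, 140.1]] [[205.1, 141.5], [277.4, 157.5]]
1 (array([ 0.6211, -0.5198, -0.1087]), array([-0.2728, -0.0787, -2.5825]))
-1 (array([ 0.6211, -0.5198, -0.1087]), array([-0.0592,  0.2052,  0.5446]))
```

The rows are not in the units I measure in: turns go in shares of 2 pi rad. I convert before sending: -2.582 rad / 6.2832 = -0.4109.

Call:
drive_effector(deltas=[[[0,0,-0.12,0,0,0,0],[0,0,-0.12,0,0,0,0],[0,0,-0.12,0,0,0,0],[0.62,-0.52,-0.11,-0.0434,-0.0126,-0.4109,0],[0.62,-0.52,-0.11,-0.0434,-0.0126,-0.4109,0],[0.62,-0.52,-0.11,-0.0434,-0.0126,-0.4109,0],[0.62,-0.52,-0.11,-0.0434,-0.0126,-0.4109,0],[0.62,-0.52,-0.11,-0.0434,-0.0126,-0.4109,0],[0.62,-0.52,-0.11,-0.0434,-0.0126,-0.4109,0],[0.62,-0.52,-0.11,-0.0434,-0.0126,-0.4109,0]]])

```text
clock: 1.1
ee_pos: [0.3807, -0.3267, 0.3467]
tcp_rot: [2.371, 1.89, -0.023]
force: [1.4, -1.1, 1.8]
finger_gap: -0.002
grasp_force: 0.0
```

```bash
python3 - <<'E'
from h import *
np.set_printoptions(precision=4,suppress=True)
print(robot.get_obs()["q"],loc(robot.get_obs()["ee_pos"]))
print(delta(w(.075,0,.34),1))
E
```

```text
[ 1.3854  0.073  -0.7934  1.8366  0.1083  1.1559  0.3321] [-0.0728 -0.4335  0.3467]
(array([ 0.429 ,  0.1598, -0.0156]), array([-0.1632, -0.0447, -1.5323]))
```

To row units: -1.532 rad / 6.2832 = -0.2438.

Call:
drive_effector(deltas=[[[0.43,0.16,-0.02,-0.0259,-0.0072,-0.2438,0],[0.43,0.16,-0.02,-0.0259,-0.0072,-0.2438,0],[0.43,0.16,-0.02,-0.0259,-0.0072,-0.2438,0],[0.43,0.16,-0.02,-0.0259,-0.0072,-0.2438,0],[0.43,0.16,-0.02,-0.0259,-0.0072,-0.2438,0],[0.43,0.16,-0.02,-0.0259,-0.0072,-0.2438,0],[0.43,0.16,-0.02,-0.0259,-0.0072,-0.2438,0],[0.43,0.16,-0.02,-0.0259,-0.0072,-0.2438,0],[0.43,0.16,-0.02,-0.0259,-0.0072,-0.2438,0],[0.43,0.16,-0.02,-0.0259,-0.0072,-0.2438,0],[0.43,0.16,-0.02,-0.0259,-0.0072,-0.2438,0],[0.43,0.16,-0.02,-0.0259,-0.0072,-0.2438,0]]])

```text
clock: 2.3
ee_pos: [0.6336, 0.0547, 0.3442]
tcp_rot: [0.376, 2.91, -0.038]
force: [-0.0, -0.6, 0.1]
finger_gap: -0.001
grasp_force: 0.0
```

```bash
python3 - <<'E'
from h import *
np.set_printoptions(precision=4,suppress=True)
print(robot.get_obs()["q"],loc(robot.get_obs()["ee_pos"]))
print(delta(w(.075,0,.34),1))
E
```

```text
[ 0.6877  0.4533 -1.1678  1.6184  0.5829  1.2108  0.7318] [ 0.077  -0.0011  0.3442]
(array([0.0029, 0.0011, 0.0037]), array([ 0.    , -0.0013, -0.0049]))
```

```bash
cat >> h.py <<'E'
def tcp(r,th):
    x,z=lidpt(r,th); return w(x+.0108,0,z+.0023)
E
python3 - <<'E'
from h import *
np.set_printoptions(precision=4,suppress=True)
x,y,z=loc(tcp(.142,1.15)); print(x,z); print("desc",delta(w(x+.012,0,z))[0])
for th in np.r_[1.15:-.01:-.05]: print(round(th,2),delta(tcp(.142,th))[0])
E
```

```text
0.0551841309762733 0.24977189160318308
desc [0.0292 0.001  0.0903]
1.15 [0.0409 0.0009 0.0878]
1.1 [0.0479 0.0009 0.0892]
1.05 [0.0548 0.0009 0.0909]
1.0 [0.0616 0.0008 0.0929]
0.95 [0.0683 0.0008 0.0952]
0.9 [0.0749 0.0008 0.0979]
0.85 [0.0814 0.0007 0.1009]
0.8 [0.0876 0.0007 0.1043]
0.75 [0.0937 0.0007 0.1079]
0.7 [0.0997 0.0006 0.1118]
0.65 [0.1054 0.0006 0.1161]
0.6 [0.1109 0.0006 0.1206]
0.55 [0.1161 0.0006 0.1254]
0.5 [0.1211 0.0005 0.1304]
0.45 [0.1259 0.0005 0.1357]
0.4 [0.1304 0.0005 0.1412]
0.35 [0.1346 0.0005 0.1469]
0.3 [0.1385 0.0004 0.1529]
0.25 [0.1421 0.0004 0.159 ]
0.2 [0.1454 0.0004 0.1653]
0.15 [0.1484 0.0004 0.1717]
0.1 [0.151  0.0004 0.1783]
0.05 [0.1534 0.0004 0.1851]
-0.0 [0.1554 0.0004 0.1919]
```

Call:
drive_effector(deltas=[[[0,0.001,0.045,0,0,0,0],[0.029,0.001,0.09,0,0,0,0],[0.029,0.001,0.09,0,0,0,0],[0.041,0.001,0.088,0,0,0,0],[0.048,0.001,0.089,0,0,0,0],[0.051,0.001,0.09,0,0,0,0],[0.055,0.001,0.091,0,0,0,0],[0.058,0.001,0.092,0,0,0,0],[0.062,0.001,0.093,0,0,0,0],[0.065,0.001,0.094,0,0,0,0],[0.068,0.001,0.095,0,0,0,0],[0.072,0.001,0.0965,0,0,0,0]]])

```text
clock: 3.5
ee_pos: [0.5856, 0.0678, 0.2357]
tcp_rot: [0.378, 2.908, -0.039]
force: [0.1, 0.0, 0.8]
finger_gap: -0.001
grasp_force: 0.5
```

```bash
python3 - <<'E'
from h import *
np.set_printoptions(precision=4,suppress=True)
im=robot.grab_frame("scene")[100:250,160:340]; cv2.imwrite("pics/s1.png",cv2.cvtColor(cv2.resize(im,None,fx=4,fy=4,interpolation=cv2.INTER_CUBIC),cv2.COLOR_RGB2BGR))
print(loc(robot.get_obs()["ee_pos"]),robot.get_obs()["force"])
print(delta(tcp(.142,.9))[0],delta(tcp(.142,.5))[0])
E
```

```text
[ 0.0263 -0.0004  0.2351] [-0.347  -1.1205 -0.7911]
[0.0027 0.0004 0.0017] [0.049  0.0001 0.0342]
```

View pics/s1.png

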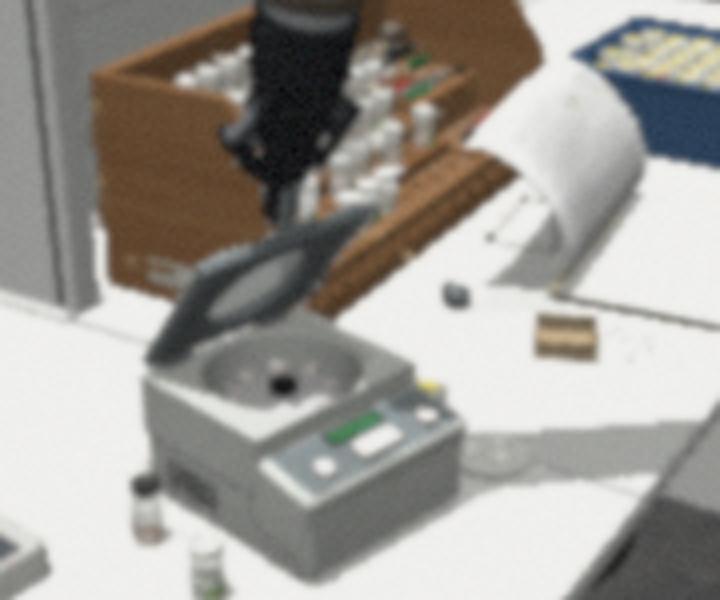

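The picture shows the fingers on the outer face of the lid, near the lip at (290,215). The lid has already come down to about 0.92 rad. I'll go on along the arc.

Call:
drive_effector(deltas=[[[0.006,0,0.003,0,0,0,0],[0.0125,0,0.006,0,0,0,0],[0.0187,0,0.0096,0,0,0,0],[0.0247,0,0.0134,0,0,0,0],[0.0305,0,0.0175,0,0,0,0],[0.0361,0,0.0218,0,0,0,0],[0.0415,0,0.0265,0,0,0,0],[0.0466,0,0.0314,0,0,0,0],[0.0515,0,0.0365,0,0,0,0],[0.0562,0,0.042,0,0,0,0],[0.0605,0,0.0475,0,0,0,0],[0.0646,0,0.0534,0,0,0,0]]])

```text
clock: 4.75
ee_pos: [0.535, 0.0812, 0.1694]
tcp_rot: [0.378, 2.908, -0.039]
force: [0.3, 0.0, 0.9]
finger_gap: -0.003
grasp_force: 0.4
```

```bash
python3 - <<'E'
from h import *
np.set_printoptions(precision=4,suppress=True)
print(loc(robot.get_obs()["ee_pos"]),robot.get_obs()["force"])
print([delta(tcp(.142,t))[0] for t in(.325,.2,.1,.05,0)])
E
```

```text
[-0.025   0.      0.1694] [0.3161 0.0002 0.8563]
[array([ 0.0005, -0.    ,  0.    ]), array([ 0.0094, -0.0001,  0.0154]), array([ 0.015 , -0.0001,  0.0285]), array([ 0.0174, -0.0001,  0.0352]), array([ 0.0194, -0.0001,  0.042 ])]
```

Call:
drive_effector(deltas=[[[0.003,0,0.004,0,0,0,0],[0.0055,0,0.008,0,0,0,0],[0.0078,0,0.012,0,0,0,0],[0.0098,0,0.016,0,0,0,0],[0.0117,0,0.02,0,0,0,0],[0.0134,0,0.024,0,0,0,0],[0.0145,0,0.027,0,0,0,0],[0.0155,0,0.0295,0,0,0,0],[0.0163,0,0.032,0,0,0,0],[0.017,0,0.034,0,0,0,0],[0.0176,0,0.036,0,0,0,0],[0.0181,0,0.0375,0,0,0,0]]])

```text
clock: 5.95
ee_pos: [0.5258, 0.0838, 0.1294]
tcp_rot: [0.378, 2.908, -0.039]
force: [-0.2, -0.3, -0.1]
finger_gap: 0.002
grasp_force: 0.2
```

```bash
python3 - <<'E'
from h import *
np.set_printoptions(precision=4,suppress=True)
print(loc(robot.get_obs()["ee_pos"]),robot.get_obs()["force"])
print([delta(tcp(.142,t))[0] for t in(.05,0)])
E
```

```text
[-0.0346  0.0002  0.1294] [-0.1828 -0.2951 -0.1222]
[array([-0.0004, -0.0002, -0.002 ]), array([ 0.0016, -0.0002,  0.0049])]
```

Call:
drive_effector(deltas=[[[0.0004,0,0.0015,0,0,0,0],[0.0008,0,0.003,0,0,0,0],[0.0011,0,0.004,0,0,0,0],[0.0014,0,0.005,0,0,0,0],[0.0014,0,0.005,0,0,0,0]]])

```text
clock: 6.45
ee_pos: [0.5254, 0.0838, 0.1243]
tcp_rot: [0.378, 2.908, -0.039]
force: [0.5, -0.5, 0.2]
finger_gap: 0.002
grasp_force: 0.0
```

```bash
python3 - <<'E'
from h import *
print(loc(robot.get_obs()["ee_pos"]),robot.get_obs()["force"])
E
```

```text
[-3.49488139e-02  1.01954644e-04  1.24250822e-01] [ 0.50868231 -0.45692327  0.17902284]
```

Call:
drive_effector(deltas=[[[0.0002,0,0.001,0,0,0,0],[0.0004,0,0.002,0,0,0,0],[0.0006,0,0.003,0,0,0,0],[0.0006,0,0.003,0,0,0,0]]])

```text
clock: 6.85
ee_pos: [0.5258, 0.0839, 0.1229]
tcp_rot: [0.377, 2.907, -0.042]
force: [-10.1, -1.6, 21.2]
finger_gap: -0.0
grasp_force: 10.7
```

```bash
python3 - <<'E'
from h import *
print(loc(robot.get_obs()["ee_pos"]),robot.get_obs()["force"])
im=robot.grab_frame("scene")[140:250,180:310]; cv2.imwrite("pics/s2.png",cv2.cvtColor(cv2.resize(im,(702,594),interpolation=cv2.INTER_CUBIC),cv2.COLOR_RGB2BGR))
E
```

```text
[-0.03467915  0.00029115  0.12294986] [-10.13881736  -1.64005288  21.24919027]
```

View pics/s2.png

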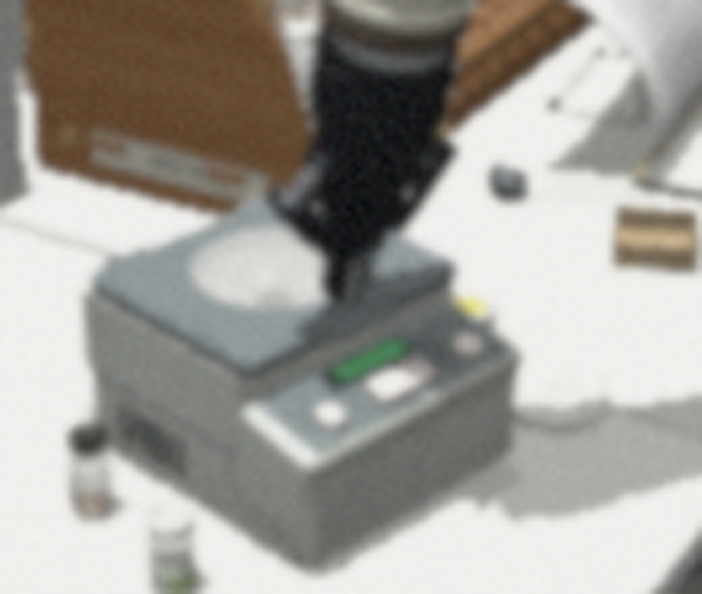

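The picture shows the lid lying level, with the fingertips on its front rail and the force rising against the hard stop (21 N). The lid is shut, so I'll back off upward and go to the key.

Call:
drive_effector(deltas=[[[-0.001,0,-0.004,0,0,0,0],[-0.008,0,-0.03,0,0,0,0],[-0.008,0,-0.03,0,0,0,0]]])

```text
clock: 7.2
ee_pos: [0.529, 0.0842, 0.1549]
tcp_rot: [0.378, 2.904, -0.037]
force: [0.3, -0.5, -0.8]
finger_gap: 0.003
grasp_force: 0.0
```

```bash
python3 - <<'E'
from h import *
np.set_printoptions(precision=4,suppress=True)
print(loc(robot.get_obs()["ee_pos"]),robot.get_obs()["force"])
for h in(.05,.015,.005,0): print(h,delta(w(-.0835,0,.0915)-h*ZT,1))
# recheck pose of keys after lid closing
for n in("scene","top"):
    im=robot.grab_frame(n); cv2.imwrite(f"pics/{n}3.png",cv2.cvtColor(im,cv2.COLOR_RGB2BGR))
a=cv2.resize(cv2.imread("pics/scene3.png")[190:235,220:285],(390,270),interpolation=cv2.INTER_CUBIC)
b=cv2.resize(cv2.imread("pics/top3.png")[190:235,200:265],(390,270),interpolation=cv2.INTER_CUBIC)
cv2.imwrite("pics/k3.png",np.hstack([a,b]))
E
```

```text
[-0.0316  0.0014  0.1549] [ 0.265  -0.4801 -0.8294]
0.05 (array([ 0.064 , -0.0018,  0.0009]), array([ 0.0013,  0.0045, -0.0068]))
0.015 (array([ 0.0641, -0.0019,  0.0359]), array([ 0.0013,  0.0045, -0.0068]))
0.005 (array([ 0.0642, -0.0019,  0.0459]), array([ 0.0013,  0.0045, -0.0068]))
0 (array([ 0.0642, -0.0019,  0.0509]), array([ 0.0013,  0.0045, -0.0068]))
```

View pics/k3.png

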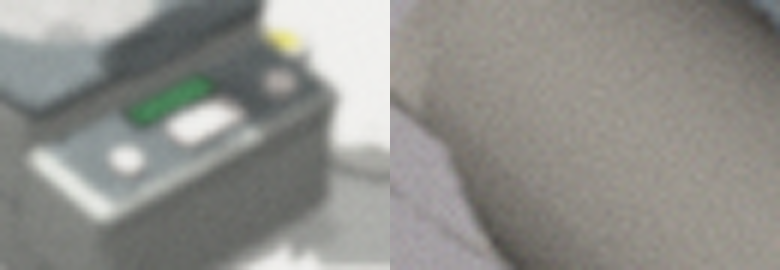

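In the scene view the keys are where they were: left at (241.2,216.5) and start at (254.2,210.2). So the centrifuge hasn't moved. The arm hides them in the top view.

To row units: -0.006 rad / 6.2832 = -0.001.

Call:
drive_effector(deltas=[[[0.03,-0.001,0,0,0.0006,-0.001,0],[0.064,-0.002,0,0,0.0006,-0.001,0],[0.064,-0.002,0.02,0,0.0006,-0.001,0],[0.064,-0.002,0.036,0,0.0006,-0.001,0],[0.064,-0.002,0.04,0,0.0006,-0.001,0],[0.064,-0.002,0.043,0,0.0006,-0.001,0],[0.064,-0.002,0.043,0,0.0006,-0.001,0]]])

```text
clock: 8.0
ee_pos: [0.4745, 0.0954, 0.0967]
tcp_rot: [0.37, 2.914, -0.039]
force: [0.4, 0.1, 0.1]
finger_gap: 0.002
grasp_force: 0.0
```

```bash
python3 - <<'E'
from h import *
np.set_printoptions(precision=4,suppress=True)
print(loc(robot.get_obs()["ee_pos"]),robot.get_obs()["force"])
print(delta(w(-.0835,0,.0915),1))
E
```

```text
[-0.0871 -0.0014  0.0967] [0.3925 0.1236 0.0709]
(array([-0.0025,  0.0014,  0.0058]), array([-0.0004, -0.0042, -0.0004]))
```

Call:
drive_effector(deltas=[[[-0.002,0.001,0.001,0,0,0,0],[-0.002,0.001,0.002,0,0,0,0],[-0.002,0.001,0.003,0,0,0,0],[-0.002,0.001,0.004,0,0,0,0],[-0.002,0.001,0.005,0,0,0,0],[-0.002,0.001,0.005,0,0,0,0]]])

```text
clock: 8.6
ee_pos: [0.4779, 0.0953, 0.0925]
tcp_rot: [0.37, 2.913, -0.039]
force: [-1.0, 0.9, 1.3]
finger_gap: -0.001
grasp_force: 0.6
```

```bash
python3 - <<'E'
from h import *
print(loc(robot.get_obs()["ee_pos"]),robot.get_obs()["force"])
E
```

```text
[-0.0838496  -0.00055864  0.09246449] [-1.03825115  0.88129553  1.34357482]
```

Call:
drive_effector(deltas=[[[0,0,0.001,0,0,0,0],[0,0,0.002,0,0,0,0],[0,0,0.002,0,0,0,0]]])

```text
clock: 8.9
ee_pos: [0.4783, 0.0952, 0.0905]
tcp_rot: [0.37, 2.913, -0.039]
force: [0.1, -0.9, 2.2]
finger_gap: 0.001
grasp_force: 1.2
```

Call:
drive_effector(deltas=[[[0,0,0.001,0,0,0,0],[0,0,0.0015,0,0,0,0],[0,0,0.0015,0,0,0,0]]])

```text
clock: 9.2
ee_pos: [0.4786, 0.0952, 0.0891]
tcp_rot: [0.37, 2.913, -0.039]
force: [-0.5, -1.5, 5.5]
finger_gap: 0.002
grasp_force: 2.1
```

Call:
drive_effector(deltas=[[[0,0,0.001,0,0,0,0],[0,0,0.001,0,0,0,0],[0,0,0.001,0,0,0,0]]])

```text
clock: 9.5
ee_pos: [0.4787, 0.0952, 0.0888]
tcp_rot: [0.369, 2.912, -0.041]
force: [-5.2, -1.6, 16.8]
finger_gap: 0.003
grasp_force: 8.6
```

The force has climbed to 16.8 N at a hard stop, so the key is fully down. I'll release it along the panel normal, retreat and check.

Call:
drive_effector(deltas=[[[0,0,-0.003,0,0,0,0],[0,0,-0.008,0,0,0,0],[0,0,-0.03,0,0,0,0],[0.02,0,-0.07,0,0,0,0],[0.02,0,-0.11,0,0,0,0],[0.02,-0.05,-0.15,0,0,0,0],[0.02,-0.1,-0.15,0,0,0,0],[0.02,-0.15,-0.15,0,0,0,0],[0.02,-0.2,-0.15,0,0,0,0],[0.02,-0.25,-0.15,0,0,0,0],[0.02,-0.25,-0.15,0,0,0,0]]])

```text
clock: 10.6
ee_pos: [0.3761, -0.0971, 0.2287]
tcp_rot: [0.369, 2.911, -0.042]
force: [1.6, -1.2, 0.7]
finger_gap: -0.0
grasp_force: 0.0
```

```bash
python3 - <<'E'
from h import *
a,b=[cv2.resize(robot.grab_frame(n)[130:250,180:310],(390,360),interpolation=cv2.INTER_CUBIC) for n in("scene","top")]
cv2.imwrite("pics/f.png",cv2.cvtColor(np.hstack([a,b]),cv2.COLOR_RGB2BGR))
E
```

```text
(no output)
```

View pics/f.png

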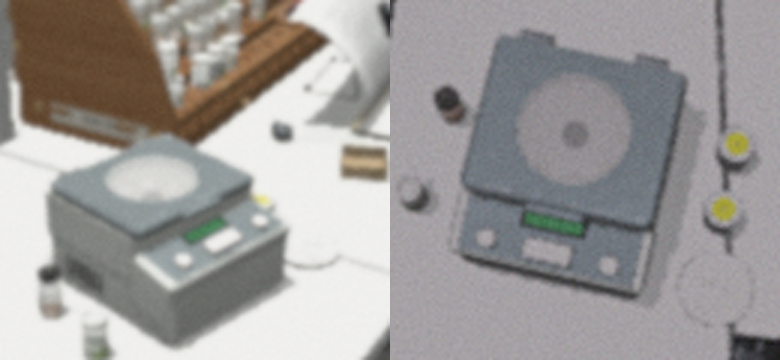

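The lid lies flat and shut, all three keys are up, the neighbours are unmoved, and the hand is clear. In the top half the keys are at (486,238), (547,252) and (607,265), which agrees with the first picture.

Call:
drive_effector(deltas=[[[0,0,0,0,0,0,0],[0,0,0,0,0,0,0]]])

```text
clock: 10.9
ee_pos: [0.3772, -0.0941, 0.2278]
tcp_rot: [0.367, 2.914, -0.038]
force: [0.6, -0.3, 0.1]
finger_gap: -0.0
grasp_force: 0.0
```

```bash
python3 -c "from plant import robot; print(robot.close_job())"
```

```text
the job is handed in; nothing more can be done
None
```

The lid is fully shut, the start key was then pressed to its stop and came back up, the hand is clear, and the job was handed in at about 11 s; closing the job gave no verdict.

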